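Prime a label holder and press it home behind the reagent shelf's lip

ROBOT

A 7-joint arm with a two-finger parallel gripper is mounted at the origin on a cart in front of the work surface, level with it; the furniture and walls round the work are solid. World frame = base frame: x ahead of the robot, y to its left, z up, the work surface at z = 0. Lengths are in m, angles in rad, forces in N, time in s.
With the tool pointing down it reaches from about 0.425 to 0.925 m from the base axis. Payload 6.8 kg.
Tool frame: the origin (TCP) lies between the finger pads; the fingertips stand 14 mm ahead of it and the grasp point (between the pads) lies 5 mm behind it; z points along the fingers, y is the direction in which the jaws open and shut (so a half turn about z gives the same grasp; the last joint's range is limited). The gripper opens to 85 mm and grips with 20 to 120 N. Pads are 22 mm wide; open, the fingers measure 114 mm over their backs; the gripper's body (76 mm by 85 mm) begins 54 mm behind the grasp point. The pads swing forward as they close: fully open they stand 13 mm farther back than shut.
Start: joints at [1.157, 0.477, 0.022, 1.555, -0.011, 1.109, -0.083], TCP at [0.203, -0.644, 0.245] pointing down, gripper open.
Joint ranges: [-2.96, 2.96], [-0.34, 2.1], [-1.41, 1.46], [0.24, 2.44], [-1.37, 4.51], [0.17, 1.92], [-2.96, 2.96]. Speed limits (rad/s): [2.39, 2.39, 3.14, 3.14, 3.14, 3.14, 3.14].

INTERFACE

Orientations are given as a unit quaternion [w, x, y, z].
In Python, from station import bot gives the robot as it stands.
- The arm moves only by the shell command python3 -m crank 'ROWS' [FORCE]. ROWS is JSON, a list of rows, each a list of 3 entries, a list of its own where there are three numbers: the shift along the tool's x, y, z in m, then the turn, a rotation vector about the tool's x, y, z in degrees, then the finger opening in m, from 0 to 0.0854. A call has 1 to 10 rows; each row shifts and turns the commanded pose from where the row before left it, along the tool's axes as they then stand; what a row does not reach is not made up. A row lasts 1/8 s, in which the tool goes at most 62.5 mm and 10.7 degrees, less where a joint would pass 70% of its speed; a pose out of reach is approached as far as the arm can. A call is refused whole if a number of a shift passes 0.0625 or a number of a turn 10.7, either way. A call with a gripper value outside its range is refused whole. The fingers move at their own pace and stop on an object; FORCE is the grip in N (left out, the last holds). Time passes only in rows, so rows that do not move let the fingers close. It gives the time, the measured TCP pose, the force and the opening at its end, in the units of the state.
- bot.get_obs(): the state, without advancing time (a new reading comes with each control period).
- bot.read_camera(name): name is "scene" or "side" or "wrist"; returns (picture, depth): 400x640x3 uint8, red, green, blue; 400x640 float32, m along the optical axis (not along the pixel's ray), 0 where there is no reading.
- bot.calibration(name): a dict with "fx", "fy", "cx", "cy" (pixels), "extrinsics" (4x4, takes a point from camera to world coordinates). Camera axes: x right, y down, z forward; pixel columns grow to the right and rows downward; lengths in m; the calibration is good to about 2 mm. A picture is of the moment at which its call begins: read the wrist's pose just before it. calibration takes no time and is no camera call; for the wrist camera it gives the pose at the moment of the call.
- bot.hand_in(): hands the job in, once; it reports no verdict.
The state is a dict: "t": time; "q": joint angles; "joint_vel": joint speeds; "joint_torque": joint torques, N m; "eef_pos": TCP position; "tool_rot": TCP orientation; "contact_force": force on the tool from outside, world axes, zero at the start; "torque": the same for the moment, N m; "gripper_width": opening from 0.0 (shut) to 1.0 (fully open).
Only numpy, scipy, OpenCV 4.12 (cv2) and the standard library are available. Lean on these libraries where they do the work, as an engineer would, in place of code of your own. Each camera call takes 0.05 s, during which the arm holds its last target.

TASK

Press the sprung orange cap of the primer bottle all the way down and let it spring back up while the yellow label holder still stands beside it. Then take the label holder and push it, upright and with its paper card facing the front, down into the empty bay behind the metal lip of the low wooden shelf, against the springy strip in the bay's bottom, until it stops fully home. Finish while still holding it pressed home in the fingers so that the bond can set (do not let go), and leave the crucible, the weighing bottle, the beaker and the rubber stopper where they are.

Things in the scene. Friction and masses are not known exactly. Their poses are not given: they have to be found in the camera images.
- station: fixed grey foot plate 85 x 180 x 6 mm carrying the primer bottle and the black slotted stand. Origin: centre of its underside, on the worktop; x across the plate (away from the front), y along it, z up. The stand's slot (11 mm wide along x, 64 mm long along y, floor 6 mm and rim 19 mm above the worktop) is centred at y = -46 mm, the bottle at y = +56 mm. It never moves in a run.
- cap_top (a point): centre of the top face of the bottle's sprung orange cap (a 28 mm flat disc, 34 mm across at the cap's widest, small spout on its side), 140 mm above the plate's underside when up; it is pressed straight down. The point moves with the cap.
- pump_cap (a joint): travel of the orange cap, m: 0 up, 0.010 fully down (hard stop); the spring takes about 2 N to start it and 6 N fully down, and brings it back up.
- holder: loose yellow label holder, 42 to 84 g. Origin: centre of its underside; x through its thickness (the paper card is on the -x face, its front), y along its width, z up.
- holder_mid (a point): the label holder's centre, half-way up. Plate 8 mm thick (x), 60 mm wide (y), 86 mm high (z) in all: the lower 56 mm are the full 60 mm wide, the upper 30 mm are a finger tab 32 mm wide in the middle, of the same 8 mm thickness. Tab's middle: 28 mm above this point. Axes as holder. At the start it stands upright in the stand's slot, 13 mm of it below the rim.
- holder_front (a point): the middle of the label holder's front (card) face: 4 mm in front (-x) of its centre.
- shelf: fixed low wooden shelf 130 mm deep (x), 170 mm wide (y), 60 mm high. Origin: centre of its underside, on the worktop; its front with the aluminium label rail faces -x; z up. It never moves in a run.
- bay (a point): middle of the mouth of the rail's empty bay, level with the top of the lip's straight part, 50 mm above the worktop, 71 mm in front (-x) of the shelf's origin; axes as shelf. The bay is 12 mm wide (x) and 76 mm long (y) between grey end blocks. Back wall and the lip's flared edge (leaning 30 degrees forward) rise 9 to 10 mm above it. The strip's top lies 20 mm below it, 28 mm when fully down.
- strip (a joint): travel of the black springy strip in the bottom of the bay, m: 0 up, 0.008 fully down (hard stop). The spring takes about 4 N to start it and 9 N fully down, so the holder comes up again when it is not pressed.
- crucible: loose white lidded crucible, 45 mm across, 50 mm high, standing on the back of the shelf; origin at the centre of its underside.
- weighing_bottle: loose small glass weighing bottle, 42 mm across, 62 mm high, standing on the back of the shelf; origin at the centre of its underside.
- small_beaker: loose small beaker with pink content, 57 mm across, 70 mm high, on the worktop; origin at the centre of its underside.
- stopper: loose black rubber stopper, 28 mm across, 22 mm high, on the worktop near the front; origin at the centre of its underside.
Not all that is in view belongs to the job. Leave any blue or turquoise look-alike of the holder alone.

How it is judged:
On the way, in this order (a step that is already met when the one before it is completed fails the run):
1. the orange cap is pressed down at least 8 of its 10 mm while the holder stands in its stand (value of joint pump_cap above 0.008 m and z of holder_mid in the frame of station below 0.06 m and horizontal distance between holder_mid and station below 0.07 m), for 0.05 s.
2. the cap is let back up (within 2 mm) while the holder still stands in its stand (value of joint pump_cap below 0.002 m and z of holder_mid in the frame of station below 0.06 m and horizontal distance between holder_mid and station below 0.07 m and contact force between each of the arm, the fingers and holder below 0.2 N), for 0.05 s.
3. the holder is lifted out of its stand in the fingers (z of holder_mid in the frame of station above 0.075 m and contact force between the fingers and holder above 0.5 N), for 0.1 s.
4. the holder is pressed home in the bay (value of joint strip above 0.006 m and x of holder_mid in the frame of shelf between -0.076 and -0.066 m and x of holder_front in the frame of shelf below -0.0715 m and y of holder_mid in the frame of shelf between -0.01 and 0.01 m and z of holder_mid in the frame of shelf below 0.0675 m and angle between holder_mid's own z axis and vertical below 0.14 rad and contact force between the fingers and holder above 1 N), for 0.3 s.
At the end, for the whole second after the job is handed in: The holder stands in the bay (centre within 5 mm across and 10 mm along it), card to the front, within 0.14 rad of upright, pressed so that the strip is at least 6 of its 8 mm down, still in the fingers (more than 1 N) and at rest (under 0.02 m/s); the orange cap is up again (within 2 mm) (all of step 4 and linear speed of holder below 0.02 m/s and value of joint pump_cap below 0.002 m); the arm keeps its last pose, push and grip.
It fails at once if the crucible is shifted more than 25 mm or tipped over (distance of crucible from where it was at the start of the episode above 0.025 m or angle between crucible's own z axis and vertical above 0.5 rad).
It fails at once if the weighing bottle is shifted more than 25 mm or tipped over (distance of weighing_bottle from where it was at the start of the episode above 0.025 m or angle between weighing_bottle's own z axis and vertical above 0.5 rad).
It fails at once if the small beaker is shifted more than 25 mm or tipped over (distance of small_beaker from where it was at the start of the episode above 0.025 m or angle between small_beaker's own z axis and vertical above 0.5 rad).
It fails at once if the stopper is shifted more than 25 mm or tipped over (distance of stopper from where it was at the start of the episode above 0.025 m or angle between stopper's own z axis and vertical above 0.5 rad).
It also fails if it takes over 45 s, if anything falls off the work surface, if the arm or the gripper's body presses on something with over 40 N, if the wrist force passes 120 N, or if a joint passes its speed limit or range.

## Working session

There is one attempt and no reset: what is moved stays moved. The work goes in short steps, Python scripts to look and compute and a shell command to move; the robot and the scene stay as the last step left them, time stands still between calls to the robot, and variables do not carry over. Pictures are saved under pics/ and viewed, and the job is handed in when it is done.

```bash
ls; mkdir -p pics; python3 - <<'E'
from station import bot
import cv2
print(bot.get_obs())
for n in ["scene","side","wrist"]:
    c=bot.calibration(n);print(n,c)
    p,d=bot.read_camera(n)
    cv2.imwrite(f"pics/{n}0.png",p[:,:,::-1])
    import numpy as np; np.savez(f"pics/{n}0.npz",p=p,d=d,K=[c[k] for k in("fx","fy","cx","cy")],E=c["extrinsics"])
E
```

```text
pics
{'t': 0.0, 'q': array([ 1.1568766 ,  0.47781541,  0.02233982,  1.55648058, -0.01148085,
        1.10930347, -0.08312283]), 'joint_vel': array([-0.00038415, -0.00013652,  0.00125502,  0.00095879,  0.00087579,
        0.00427568,  0.00189167]), 'joint_torque': array([ 5.14576386e-04, -5.96445072e+01,  1.60792798e+00, -2.81198877e+01,
        1.24654241e-02,  9.37950157e-03,  1.05712346e-07]), 'eef_pos': array([ 0.20303061, -0.64312961,  0.24430315]), 'tool_rot': array([-9.13003750e-04,  9.88331084e-01,  1.52318042e-01, -2.20583750e-04]), 'contact_force': array([-0.60941561,  0.06153127, -0.31342314]), 'torque': array([-0.02980269,  0.0227531 , -0.04254639]), 'gripper_width': 0.9988604261229721}
scene {'fx': 416.6128781691753, 'fy': 416.6128781691753, 'cx': 325.4859521685119, 'cy': 200.77392692185774, 'extrinsics': array([[-0.45368912, -0.69360948,  0.55952844, -0.19220189],
       [-0.89111385,  0.35948898, -0.27691835,  0.44518904],
       [-0.00907111, -0.62423838, -0.78118126,  1.08763167],
       [ 0.        ,  0.        ,  0.        ,  1.        ]])}
side {'fx': 407.81883423579546, 'fy': 407.81883423579546, 'cx': 321.6695178899573, 'cy': 191.31081116723374, 'extrinsics': array([[-9.40962239e-01, -2.05731246e-01,  2.68820981e-01,
         2.11879876e-01],
       [-3.38510155e-01,  5.74144754e-01, -7.45498945e-01,
         8.39372228e-01],
       [-9.69729357e-04, -7.92484988e-01, -6.09890649e-01,
         7.38245337e-01],
       [ 0.00000000e+00,  0.00000000e+00,  0.00000000e+00,
         1.00000000e+00]])}
wrist {'fx': 282.96197193539507, 'fy': 282.96197193539507, 'cx': 318.7334161407868, 'cy': 199.99134210893425, 'extrinsics': array([[ 0.29961751, -0.90699537, -0.29595397,  0.27880243],
       [-0.95405836, -0.28529536, -0.09153795, -0.61913081],
       [-0.0014098 ,  0.30978374, -0.950806  ,  0.37272303],
       [ 0.        ,  0.        ,  0.        ,  1.        ]])}
```

View pics/scene0.png

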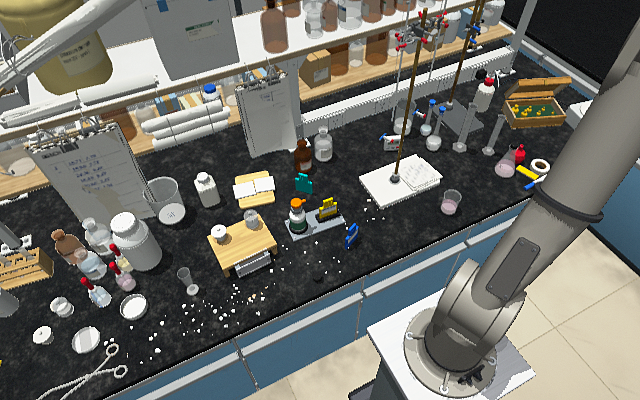

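View pics/side0.png

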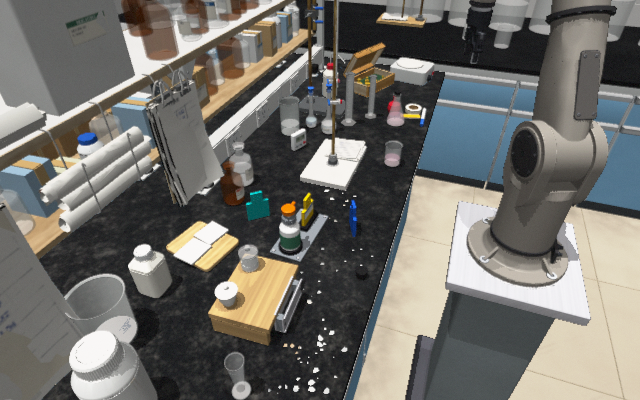

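View pics/wrist0.png

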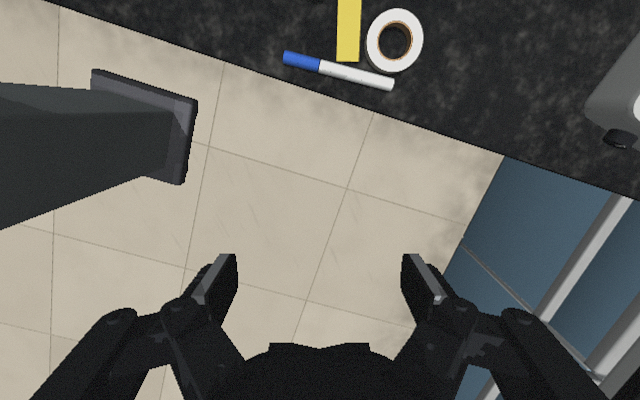

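The scene camera shows the shelf at about (245,245), the bottle's orange cap at (297,203) and the yellow holder at (327,208). Decoys are blue (351,235) and teal (303,183), the beaker is at (450,203) and the stopper at (318,278). Next I'll zoom and measure.

```bash
cat > h.py <<'E'
import numpy as np,cv2
def load(n):
    z=np.load(f"pics/{n}.npz");return z["p"],z["d"],z["K"],z["E"]
def pts(d,K,E,m):
    v,u=np.nonzero(m&(d>0));Z=d[v,u]
    c=np.stack([(u-K[2])/K[0]*Z,(v-K[3])/K[1]*Z,Z],1)
    return c@E[:3,:3].T+E[:3,3]
def ray(u,v,z,K,E):
    r=E[:3,:3]@np.array([(u-K[2])/K[0],(v-K[3])/K[1],1]);s=(z-E[2,3])/r[2];return E[:3,3]+s*r
def proj(P,K,E):
    c=E[:3,:3].T@(np.array(P)-E[:3,3]);return c[0]/c[2]*K[0]+K[2],c[1]/c[2]*K[1]+K[3]
E
python3 - <<'E'
from h import *
for n,(a,b,x,y) in {"scene0":(190,160,380,300),"side0":(190,180,380,350)}.items():
    p,d,K,E=load(n); s=4 if n=="scene0" else 3.4
    c=cv2.resize(p[b:y,a:x,::-1],None,fx=s,fy=s,interpolation=cv2.INTER_CUBIC);cv2.imwrite(f"pics/{n}z.png",c)
    hsv=cv2.cvtColor(p,cv2.COLOR_RGB2HSV)
    roi=np.zeros(d.shape,bool);roi[b:y,a:x]=1
    for nm,lo,hi in [("yel",(22,150,100),(32,255,255)),("org",(5,180,150),(18,255,255))]:
        m=(cv2.inRange(hsv,lo,hi)>0)&roi
        P=pts(d,K,E,m);v,u=np.nonzero(m)
        print(n,nm,len(P),u.mean(),v.mean(),np.median(P,0).round(4),P.min(0).round(3),P.max(0).round(3))
E
```

```text
scene0 yel 167 326.68823529411765 206.35882352941175 [0.5214 0.0866 0.0616] [ 0.516  0.038 -0.002] [0.595 0.202 0.135]
scene0 org 62 297.0967741935484 201.70967741935485 [0.5259 0.1839 0.1329] [0.512 0.156 0.125] [0.544 0.202 0.138]
side0 yel 171 305.9122807017544 206.5906432748538 [0.5242 0.0958 0.0641] [ 0.52  -0.047 -0.003] [0.576 0.117 0.094]
side0 org 118 288.14406779661016 207.58474576271186 [0.5301 0.1863 0.134 ] [ 0.515  0.004 -0.002] [0.598 0.203 0.138]
```

```bash
python3 - <<'E'
from h import *
# height map of region in world from both cameras
for n in ("scene0","side0"):
    p,d,K,E=load(n)
    P=pts(d,K,E,d>0)
    print(n,"table z",np.median(P[(abs(P[:,2])<.02)&(P[:,0]>.3)&(P[:,0]<.8)&(abs(P[:,1])<.4)][:,2]))
E
```

```text
scene0 table z 0.00022385727455298543
side0 table z 0.0005433776786404887
```

View pics/scene0z.png

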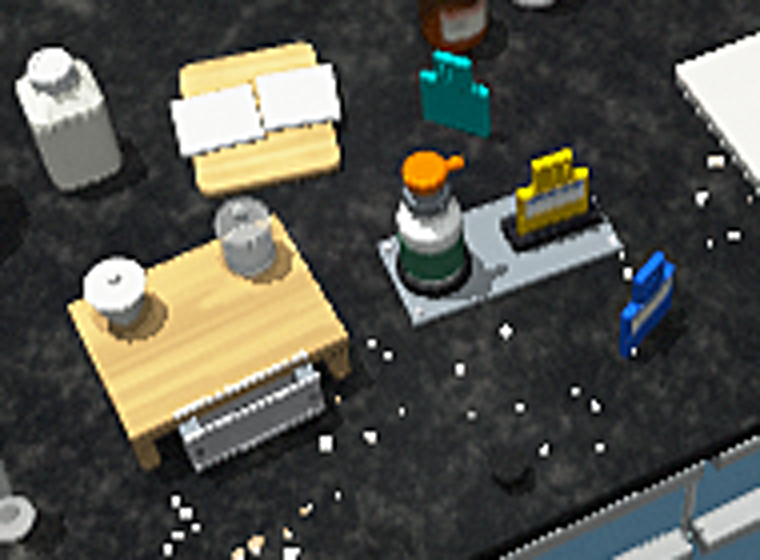

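View pics/side0z.png

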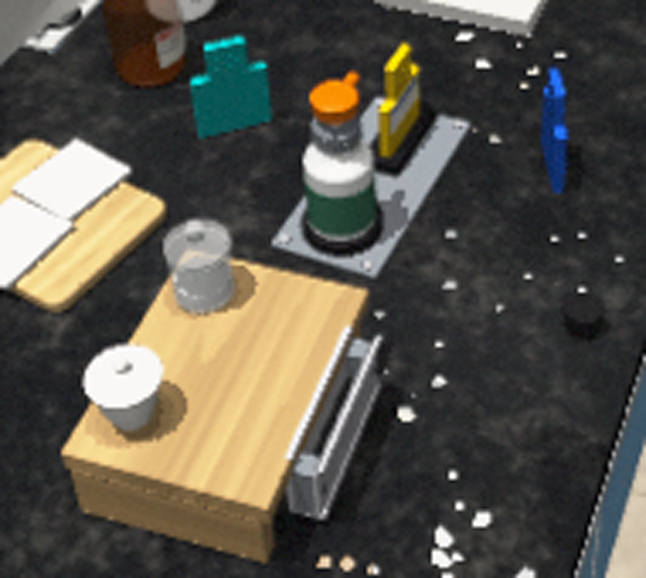

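```bash
python3 - <<'E'
from h import *
for n,(a,b,x,y) in {"scene0":(190,160,380,300),"side0":(190,180,380,350)}.items():
    p,d,K,E=load(n)
    roi=np.zeros(d.shape,bool);roi[b:y,a:x]=1
    hsv=cv2.cvtColor(p,cv2.COLOR_RGB2HSV)
    wood=(cv2.inRange(hsv,(8,50,90),(24,170,255))>0)&roi
    P=pts(d,K,E,wood); P=P[(abs(P[:,2]-.06)<.006)&(P[:,1]>.15)&(P[:,0]<.72)]
    q=(P[:,:2]*1000).astype(np.float32)
    print(n,"shelf",len(P),cv2.minAreaRect(cv2.convexHull(q)),P.min(0).round(3),P.max(0).round(3))
    # plate greyish blue z~6mm
    pl=(hsv[:,:,1]<90)&(hsv[:,:,2]>90)&roi
    P=pts(d,K,E,pl);P=P[(abs(P[:,2]-.006)<.004)&(P[:,0]>.44)&(P[:,0]<.62)&(P[:,1]<.27)&(P[:,1]>0)]
    # image contour approach: mask
    q=(P[:,:2]*1000).astype(np.float32)
    print("plate",len(P),cv2.minAreaRect(cv2.convexHull(q)),np.median(P[:,2]))
    m=np.zeros(d.shape,np.uint8)
    # holder tab/front pts
    ye=(cv2.inRange(hsv,(22,150,60),(32,255,255))>0)&roi
    P=pts(d,K,E,ye);P=P[(P[:,2]>.02)&(P[:,2]<.1)&(P[:,0]<.56)&(P[:,1]<.14)]
    l=np.polyfit(P[:,1],P[:,0],1);print("holder",len(P),P.mean(0),P.min(0),P.max(0),"yaw",-np.degrees(np.arctan(l[0])))
    o=(cv2.inRange(hsv,(5,180,100),(18,255,255))>0)&roi
    P=pts(d,K,E,o);P=P[(P[:,2]>.132)&(P[:,1]>.15)]
    print("cap",len(P),P.mean(0),cv2.minEnclosingCircle((P[:,:2]*1000).astype(np.float32)))
    dk=(hsv[:,:,2]<60)
E
```

```text
scene0 shelf 1770 ((529.342041015625, 367.8959045410156), (133.40821838378906, 169.20437622070312), 3.0318386554718018) [0.459 0.281 0.054] [0.598 0.455 0.066]
plate 555 ((510.57220458984375, 148.32635498046875), (212.858154296875, 119.78047943115234), 85.38179016113281) 0.005822415007091575
holder 163 [0.52171548 0.08513569 0.0601831 ] [0.51250278 0.05397941 0.02014047] [0.53004228 0.11350276 0.09602241] yaw -4.241461606979551
cap 38 [0.52829425 0.18479861 0.13411597] ((527.4627075195312, 184.4250030517578), 16.882097244262695)
side0 shelf 3456 ((530.1348266601562, 367.43414306640625), (131.0115203857422, 172.76414489746094), 3.2970433235168457) [0.461 0.279 0.054] [0.598 0.456 0.065]
plate 682 ((512.1290283203125, 142.4193572998047), (216.2946014404297, 117.2194595336914), 87.08448028564453) 0.006193060662571581
holder 189 [0.52423352 0.09115574 0.06114068] [0.51977339 0.05346401 0.02001015] [0.53176444 0.11684431 0.0939703 ] yaw -4.795616267409343
cap 103 [0.53082851 0.18726949 0.13424827] ((530.7708129882812, 185.92857360839844), 16.825031280517578)
```

```bash
python3 - <<'E'
from h import *
from station import bot
from scipy.spatial.transform import Rotation as R
o=bot.get_obs();q=o["tool_rot"];M=R.from_quat(q[[1,2,3,0]]).as_matrix();print(M.round(3))
p,d,K,E=load("scene0"); print("rodbase",ray(395,180,.02,K,E),"beaker",ray(450,203,.03,K,E),"stopper",ray(318,278,.011,K,E),"blue",ray(351,235,.04,K,E))
for n in("scene0","side0"):
    p,d,K,E=load(n);P=pts(d,K,E,d>0)
    # occupancy max height in grid
    for x in np.arange(.3,.85,.05):
        r=[]
        for y in np.arange(-.7,.6,.05):
            s=P[(abs(P[:,0]-x)<.025)&(abs(P[:,1]-y)<.025)&(P[:,2]<.9)]
            r.append("%3d"%(100*np.percentile(s[:,2],99.)) if len(s)>3 else "  .")
        print("%.2f"%x,*r)
    print()
E
```

```text
[[ 0.954  0.301 -0.   ]
 [ 0.301 -0.954  0.001]
 [-0.    -0.001 -1.   ]]
rodbase [ 0.54422564 -0.18486399  0.02      ] beaker [ 0.37236858 -0.28207731  0.03      ] stopper [0.3349999  0.21194608 0.011     ] blue [0.40487293 0.06543676 0.04      ]
0.30   .   1   1   1   0   0   0   0   0   0   0   0   0   0   0   0   0   0   0   0   0   0   0   0   0   0
0.35   2   2   1   0   0   0   0   0   6   6   0   0   0   0   0   0   0   0   2   0   0   0   0   0   0   0
0.40   1   4   4  12   0   0   0   0   7   6   0   0   0   0   0   8   8   0   0   0   0   0   0   0   0   0
0.45   0   7   6  13   0   0   0   0   3   3   3   2   2   0   0   0   0   0   0   0   6   6   6   6   0   9
0.50   0   0  16  16   0   0   0   3   4   4  57  57  66   0   0   8   9  13  13   0   6   6   6   6   0  10
0.55   0   0  16  16  19   0   0   0   4  60  61  61  57   0   0   8   9  13  13   0  12  10  10  10   0   0
0.60   0   2   2   2  19   3  14   0   3  56  57   3   2   0   0   0   0   0   0   0  10  10  10   9   0   0
0.65  16   2   2   2   2   0  18   0   0   0   0   0   0   0   0   0   8   0   1   1   1  
[... 845 characters left out ...]
 0   9   9   9  13   0   6   6   6   6   0  10
0.55   0   0  16  16  19   0   0   .   3  41  49  50  27   0   0   9   9  13  13   0  12  11  10  10   0   0
0.60   0   0   0   2  19   4   5   0   3  26   3   2   2   0   0   0   0   0   0   0  11  10  10   9   0   0
0.65  16   2   2   2   2   .  18   0   0   0   0   0   0   0   0   0   8   2   1   1   1   0   0   0   0   0
0.70  17   2   2  38   2  15  15   0   6   6   0   0   0   0   0   0   5   5   2   2   2   0   0   0  12  12
0.75  17   2  40  39   2   0  12  12  12   0   0   0   0  13  13  12  11   0   2   2   2   8  12   9  12  12
0.80   0   .  40  37   2   .  12  12   9   0   0   0   0  13  13  35  39  38  39  35  34  34  34  34  34  36
```

```bash
python3 - <<'E'
from h import *
for n in("scene0","side0"):
    p,d,K,E=load(n);P=pts(d,K,E,d>0)
    for z in np.arange(.05,.7,.05):
        s=P[(P[:,0]>.4)&(P[:,0]<.66)&(P[:,1]>-.32)&(P[:,1]<0)&(abs(P[:,2]-z)<.025)&(P[:,2]>.04)]
        if len(s): print(n,"%.2f"%z,len(s),np.percentile(s,[2,50,98],axis=0)[:,:2].round(3).tolist())
E
```

```text
scene0 0.05 100 [[0.475, -0.307], [0.535, -0.18], [0.557, -0.165]]
scene0 0.10 32 [[0.536, -0.183], [0.54, -0.177], [0.545, -0.174]]
scene0 0.15 38 [[0.536, -0.183], [0.539, -0.177], [0.545, -0.173]]
scene0 0.20 37 [[0.536, -0.182], [0.539, -0.176], [0.545, -0.173]]
scene0 0.25 147 [[0.499, -0.262], [0.539, -0.176], [0.586, -0.086]]
scene0 0.30 68 [[0.5, -0.182], [0.537, -0.175], [0.545, -0.097]]
scene0 0.35 98 [[0.512, -0.261], [0.539, -0.176], [0.571, -0.107]]
scene0 0.40 117 [[0.511, -0.262], [0.538, -0.176], [0.571, -0.106]]
scene0 0.45 136 [[0.511, -0.262], [0.538, -0.175], [0.572, -0.102]]
scene0 0.50 162 [[0.511, -0.262], [0.538, -0.176], [0.572, -0.096]]
scene0 0.55 694 [[0.501, -0.259], [0.536, -0.172], [0.576, -0.096]]
scene0 0.60 324 [[0.485, -0.262], [0.538, -0.174], [0.592, -0.095]]
scene0 0.65 54 [[0.509, -0.111], [0.513, -0.107], [0.516, -0.097]]
side0 0.05 96 [[0.47, -0.25], [0.54, -0.175], [0.555, -0.165]]
side0 0.10 45 [[0.538, -0.181], [0.541, -0.176], [0.548, -0.172]]
side0 0.15 46 [[0.539, -0.181], [0.542, -0.176], [0.546, -0.173]]
side0 0.20 47 [[0.539, -0.18], [0.543, -0.175], [0.546, -0.171]]
side0 0.25 129 [[0.501, -0.26], [0.542, -0.176], [0.586, -0.085]]
side0 0.30 66 [[0.501, -0.179], [0.541, -0.174], [0.545, -0.093]]
side0 0.35 78 [[0.514, -0.177], [0.54, -0.174], [0.546, -0.105]]
side0 0.40 88 [[0.514, -0.249], [0.542, -0.173], [0.571, -0.097]]
side0 0.45 104 [[0.514, -0.178], [0.539, -0.173], [0.545, -0.095]]
side0 0.50 71 [[0.513, -0.177], [0.539, -0.172], [0.545, -0.105]]
```

```bash
python3 -m crank '[[[0,0,0],[0,0,0],0],[[0,0,0],[0,0,-10],0]]' 30; python3 - <<'E'
from station import bot
o=bot.get_obs();print({k:o[k].round(3) for k in("q","eef_pos","tool_rot")})
E
```

```text
t: 0.4
eef_pos: [0.2033, -0.6435, 0.2451]
tool_rot: [-0.0, 0.971, 0.24, -0.0]
contact_force: [-1.2, -0.3, -0.5]
gripper_width: 0.603
{'q': array([ 1.183,  0.478, -0.015,  1.554,  0.008,  1.111,  0.079]), 'eef_pos': array([ 0.203, -0.644,  0.245]), 'tool_rot': array([-0.   ,  0.971,  0.24 , -0.   ])}
```

```bash
cat >> h.py <<'E'
from scipy.spatial.transform import Rotation as R
def conv(way,th,turns,n):
    "world waypoints -> tool shifts, tool-down"
    pass
def tool():
    from station import bot
    o=bot.get_obs();q=o["tool_rot"];M=R.from_quat(q[[1,2,3,0]]).as_matrix()
    return o,M
def to(target):
    o,M=tool();return (M.T@(np.array(target)-o["eef_pos"])).round(4), o["eef_pos"].round(4), np.degrees(np.arctan2(M[1,0],M[0,0])).round(2)
E
python3 - <<'E'
from h import *
o,M=tool();p=o["eef_pos"];th=np.degrees(np.arctan2(M[1,0],M[0,0]));print(th)
W=[(.30,-.42,.25),(.395,-.20,.25)]
for w in W:
    w=np.array(w);n=int(np.ceil(np.linalg.norm(w-p)/.05))
    for i in range(n):
        s=(w-p)/n;t=np.radians(th)
        print((s[0]*np.cos(t)+s[1]*np.sin(t)).round(4),(s[0]*np.sin(t)-s[1]*np.cos(t)).round(4),(-s[2]).round(4),th)
        th+=3
    p=w
E
```

```text
27.746871851033653
0.0379 -0.0306 -0.001 27.746871851033653
0.0395 -0.0285 -0.001 30.746871851033653
0.0409 -0.0264 -0.001 33.74687185103365
0.0422 -0.0243 -0.001 36.74687185103365
0.0435 -0.022 -0.001 39.74687185103365
0.0438 -0.0194 -0.0 42.74687185103365
0.0448 -0.0171 -0.0 45.74687185103365
0.0456 -0.0147 -0.0 48.74687185103365
0.0463 -0.0123 -0.0 51.74687185103365
0.0469 -0.0099 -0.0 54.74687185103365
```

```bash
python3 -m crank '[[[0.038,-0.031,-0.001],[0,0,-3],0],[[0.0395,-0.0285,-0.001],[0,0,-3],0],[[0.041,-0.0265,-0.001],[0,0,-3],0],[[0.042,-0.024,-0.001],[0,0,-3],0],[[0.0435,-0.022,-0.001],[0,0,-3],0],[[0.044,-0.0195,0],[0,0,-3],0],[[0.045,-0.017,0],[0,0,-3],0],[[0.0455,-0.0145,0],[0,0,-3],0],[[0.0465,-0.0125,0],[0,0,-3],0],[[0.047,-0.01,0],[0,0,-3],0]]'
python3 - <<'E'
from h import *
o,M=tool();p=o["eef_pos"];th=np.degrees(np.arctan2(M[1,0],M[0,0]));print(th,o["q"].round(2))
W=[(.43,-.03,.25),(.50,.13,.25)]
for w in W:
    w=np.array(w);n=int(np.ceil(np.linalg.norm(w-p)/.05))
    for i in range(n):
        s=(w-p)/n;t=np.radians(th)
        print((s[0]*np.cos(t)+s[1]*np.sin(t)).round(4),(s[0]*np.sin(t)-s[1]*np.cos(t)).round(4),(-s[2]).round(4),th)
        th+=4
    p=w
E
```

```text
t: 1.65
eef_pos: [0.3974, -0.1989, 0.2506]
tool_rot: [0.0, 0.876, 0.482, 0.0]
contact_force: [0.8, -0.2, -0.1]
gripper_width: -0.003
57.60473134480966 [ 0.68  0.11 -0.38  2.05  0.05  0.99 -0.29]
0.04 -0.0157 0.0001 57.60473134480966
0.041 -0.0129 0.0001 61.60473134480966
0.0418 -0.01 0.0001 65.60473134480966
0.0424 -0.0071 0.0001 69.60473134480966
0.0433 0.0055 -0.0 73.60473134480966
0.0428 0.0085 -0.0 77.60473134480966
0.0421 0.0115 -0.0 81.60473134480966
0.0412 0.0144 -0.0 85.60473134480966
```

```bash
python3 -m crank '[[[0.04,-0.0155,0],[0,0,-4],0],[[0.041,-0.013,0],[0,0,-4],0],[[0.042,-0.01,0],[0,0,-4],0],[[0.0425,-0.007,0],[0,0,-4],0],[[0.0435,0.0055,0],[0,0,-4],0],[[0.043,0.0085,0],[0,0,-4],0],[[0.042,0.0115,0],[0,0,-4],0],[[0.041,0.0145,0],[0,0,-1.5],0],[[0,0,0],[0,0,0],0]]'
python3 - <<'E'
from h import *
from station import bot
o,M=tool();print(np.degrees(np.arctan2(M[1,0],M[0,0])),o["q"].round(2))
c=bot.calibration("wrist");p,d=bot.read_camera("wrist")
cv2.imwrite("pics/w1.png",p[:,:,::-1]);np.savez("pics/w1.npz",p=p,d=d,K=[c[k] for k in("fx","fy","cx","cy")],E=c["extrinsics"])
E
```

```text
t: 2.78
eef_pos: [0.501, 0.1322, 0.2505]
tool_rot: [-0.001, 0.723, 0.69, 0.001]
contact_force: [0.0, 0.0, -0.6]
gripper_width: -0.0
87.31667517444889 [ 0.2   0.28 -0.69  1.89  0.21  1.04 -0.61]
```

View pics/w1.png

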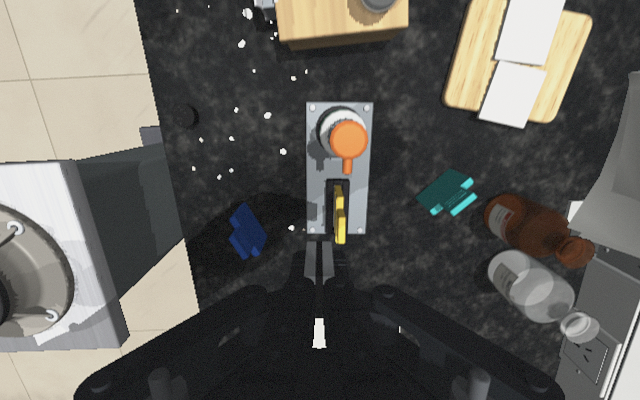

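The wrist view shows the plate, with corners near (307,102), (373,102) and (366,234). The cap is at (348,139), its spout points toward the holder, and the holder's tab is at (340,215).

```bash
python3 - <<'E'
from h import *
p,d,K,E=load("w1");hsv=cv2.cvtColor(p,cv2.COLOR_RGB2HSV)
roi=np.zeros(d.shape,bool);roi[90:245,290:385]=1
P=pts(d,K,E,roi)
q=P[(abs(P[:,2]-.006)<.003)];print("plate",len(q),cv2.minAreaRect(cv2.convexHull((q[:,:2]*1000).astype(np.float32))),np.median(q[:,2]))
o=(cv2.inRange(hsv,(5,180,100),(18,255,255))>0)&roi
P=pts(d,K,E,o);P=P[P[:,2]>.125];print("cap z",np.percentile(P[:,2],[5,50,95]))
P=P[P[:,2]>np.percentile(P[:,2],95)-.003];h=cv2.minAreaRect((P[:,:2]*1000).astype(np.float32));print(len(P),P.mean(0),h,cv2.minEnclosingCircle((P[:,:2]*1000).astype(np.float32)))
# circle: fit contour excluding spout
m=cv2.morphologyEx(o.astype(np.uint8),cv2.MORPH_OPEN,np.ones((17,17)));M=cv2.moments(m,True);u,v=M["m10"]/M["m00"],M["m01"]/M["m00"];print(u,v,M["m00"],ray(u,v,.139,K,E))
ye=(cv2.inRange(hsv,(22,120,60),(32,255,255))>0)&roi
P=pts(d,K,E,ye);t=P[P[:,2]>.084];print("tabtop",len(t),t.mean(0),cv2.minAreaRect((t[:,:2]*1000).astype(np.float32)))
t=P[(P[:,2]>.02)&(P[:,2]<.084)];print("all",cv2.minAreaRect((P[:,:2]*1000).astype(np.float32)),P[:,2].max())
E
```

```text
plate 4775 ((525.8443603515625, 130.06027221679688), (179.482177734375, 85.05962371826172), 86.80835723876953) 0.005522771937610638
cap z [0.1284357  0.130822   0.13317321]
10 [0.54120998 0.17811448 0.13214654] ((541.3151245117188, 178.984619140625), (18.756839752197266, 3.835202932357788), 62.358856201171875) ((539.6163330078125, 179.874267578125), 9.378520011901855)Traceback (most recent call last):
  File "<stdin>", line 10, in <module>
ZeroDivisionError: float division by zero
```

```bash
python3 - <<'E'
from h import *
print(to((.529,.186,.165)))
p,d,K,E=load("w1");hsv=cv2.cvtColor(p,cv2.COLOR_RGB2HSV);print(hsv[139,348],hsv[215,340],proj((.529,.186,.14),K,E),proj((.5232,.0842,.092),K,E))
E
```

```text
(array([0.0574, 0.0258, 0.0852]), array([0.5005, 0.1299, 0.2502]), np.float64(87.17))
[ 14 151 236] [ 23 150 109] (np.float64(349.45944627301174), np.float64(139.4192272310255)) (np.float64(341.0630738519195), np.float64(228.99398612076467))
```

```bash
python3 -m crank '[[[0.0285,0.013,0.02],[0,0,0.4],0],[[0.029,0.013,0.02],[0,0,0],0],[[0,0,0.025],[0,0,0],0],[[0,0,0.02],[0,0,0],0],[[0,0,0],[0,0,0],0],[[0,0,0],[0,0,0],0]]'
python3 - <<'E'
from h import *
print(to((.529,.186,.15)))
E
```

```text
t: 3.58
eef_pos: [0.5301, 0.184, 0.1661]
tool_rot: [0.0, 0.728, 0.686, 0.0]
contact_force: [0.1, 0.0, 0.5]
gripper_width: 0.001
(array([ 0.002 , -0.0013,  0.0161]), array([0.5301, 0.184 , 0.1661]), np.float64(86.56))
```

```bash
python3 -m crank '[[[0.002,-0.001,0.01],[0,0,0],0],[[0,0,0.006],[0,0,0],0],[[0,0,0],[0,0,0],0]]'; python3 -m crank '[[[0,0,0.004],[0,0,0],0],[[0,0,0],[0,0,0],0]]'
```

```text
t: 3.95
eef_pos: [0.5284, 0.1863, 0.1487]
tool_rot: [-0.0, 0.728, 0.686, -0.0]
contact_force: [0.9, -0.5, 0.1]
gripper_width: -0.001
t: 4.2
eef_pos: [0.5289, 0.1867, 0.1454]
tool_rot: [0.0, 0.728, 0.686, 0.0]
contact_force: [-0.7, -0.4, 2.9]
gripper_width: 0.002
```

```bash
python3 -m crank '[[[0,0,0.004],[0,0,0],0],[[0,0,0],[0,0,0],0]]'; python3 -m crank '[[[0,0,0.003],[0,0,0],0],[[0,0,0],[0,0,0],0]]';python3 -m crank '[[[0,0,0.003],[0,0,0],0],[[0,0,0],[0,0,0],0]]'
```

```text
t: 4.45
eef_pos: [0.5291, 0.1867, 0.1414]
tool_rot: [0.0, 0.728, 0.686, 0.0]
contact_force: [-0.6, -0.4, 4.2]
gripper_width: 0.003
t: 4.7
eef_pos: [0.529, 0.1868, 0.1384]
tool_rot: [0.0, 0.728, 0.686, 0.0]
contact_force: [-0.1, -0.5, 5.0]
gripper_width: 0.004
t: 4.95
eef_pos: [0.5292, 0.1869, 0.1378]
tool_rot: [0.001, 0.728, 0.686, 0.0]
contact_force: [-7.9, -4.2, 25.6]
gripper_width: 0.001
```

The cap hit its hard stop, with the force jumping to 25 N. I'll release it, rise, and look.

```bash
python3 -m crank '[[[0,0,0],[0,0,0],0],[[0,0,-0.02],[0,0,0],0],[[0,0,-0.04],[0,0,0],0],[[0,0,-0.04],[0,0,0],0],[[0,0,0],[0,0,0],0.06],[[0,0,0],[0,0,0],0.06]]'
python3 - <<'E'
from h import *
from station import bot
c=bot.calibration("wrist");p,d=bot.read_camera("wrist")
cv2.imwrite("pics/w2.png",p[:,:,::-1]);np.savez("pics/w2.npz",p=p,d=d,K=[c[k] for k in("fx","fy","cx","cy")],E=c["extrinsics"])
c=bot.calibration("side");p,d=bot.read_camera("side")
cv2.imwrite("pics/s2.png",p[:,:,::-1]);np.savez("pics/s2.npz",p=p,d=d,K=[c[k] for k in("fx","fy","cx","cy")],E=c["extrinsics"])
print(to((.5232,.0842,.20)))
E
```

```text
t: 5.7
eef_pos: [0.5284, 0.186, 0.2346]
tool_rot: [-0.0, 0.728, 0.686, -0.001]
contact_force: [0.2, -1.6, 0.3]
gripper_width: 0.422
(array([-0.1018,  0.0013,  0.034 ]), array([0.528 , 0.1859, 0.2339]), np.float64(86.62))
```

View pics/w2.png

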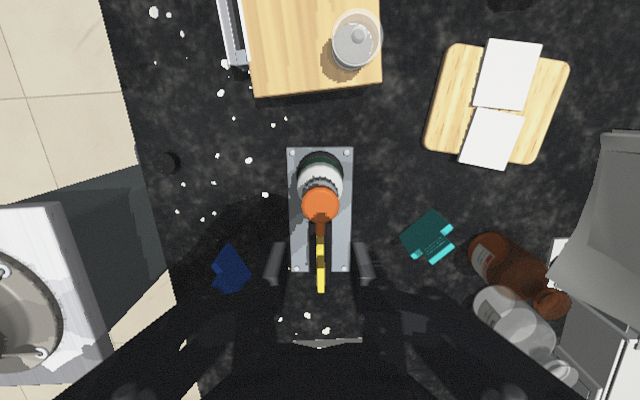

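View pics/s2.png

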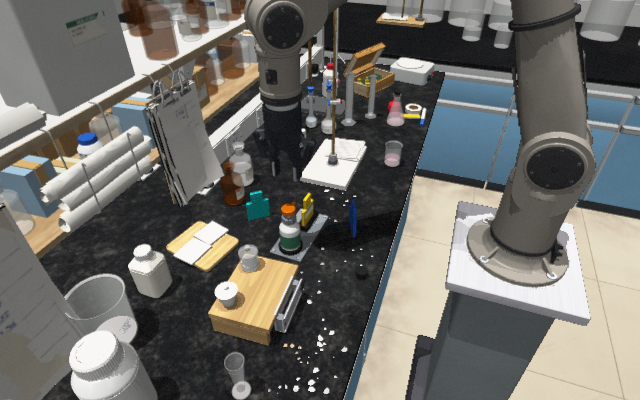

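The cap is back up and the holder is untouched in its slot. A quick detour will give a clean view of the bay.

```bash
python3 -m crank '[[[0.045,-0.03,-0.02],[0,0,0],0.06],[[0.045,-0.03,-0.015],[0,0,0],0.06],[[0,0,0],[0,0,0],0.06],[[0,0,0],[0,0,0],0.06]]'
python3 - <<'E'
from h import *
from station import bot
c=bot.calibration("wrist");p,d=bot.read_camera("wrist")
cv2.imwrite("pics/w3.png",p[:,:,::-1]);np.savez("pics/w3.npz",p=p,d=d,K=[c[k] for k in("fx","fy","cx","cy")],E=c["extrinsics"])
E
```

```text
t: 6.3
eef_pos: [0.4741, 0.2791, 0.2692]
tool_rot: [0.0, 0.728, 0.686, -0.001]
contact_force: [0.3, -0.6, 0.0]
gripper_width: 0.703
```

View pics/w3.png

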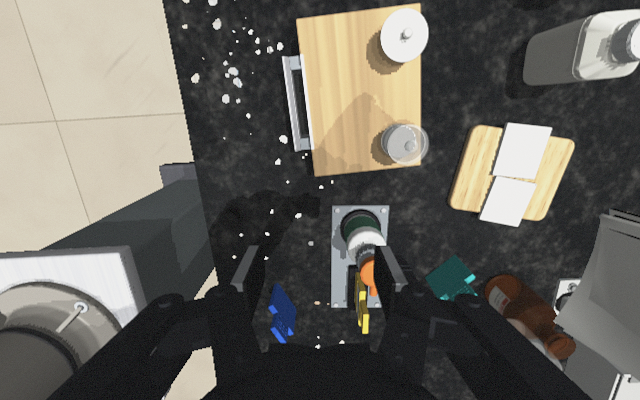

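The shelf is fully seen: rail at (288..312, 55..150), wooden top from (297,18) to (421,166).

```bash
python3 - <<'E'
from h import *
p,d,K,E=load("w3");hsv=cv2.cvtColor(p,cv2.COLOR_RGB2HSV)
roi=np.zeros(d.shape,bool);roi[0:182,275:435]=1
P=pts(d,K,E,roi)
w=(cv2.inRange(hsv,(8,50,60),(24,190,255))>0)&roi
q=pts(d,K,E,w);q=q[(q[:,2]>.056)&(q[:,2]<.064)]
print("top",len(q),cv2.minAreaRect(cv2.convexHull((q[:,:2]*1000).astype(np.float32))),np.median(q[:,2]))
# rail: in shelf frame
c,yaw=np.array([.5297,.3677]),np.radians(3.1)
X=np.array([np.cos(yaw),np.sin(yaw)]);Y=np.array([-X[1],X[0]])
L=np.c_[(P[:,:2]-c)@X,(P[:,:2]-c)@Y,P[:,2]]
for yb in (-.055,-.045,-.03,-.015,0,.015,.03,.045):
    s=L[abs(L[:,1]-yb)<.006]
    print(yb,[(round(1000*a),round(1000*np.median(s[abs(s[:,0]-a)<.001][:,2]))) for a in np.arange(-.094,-.054,.002) if (abs(s[:,0]-a)<.001).sum()>0])
cv2.imwrite("pics/w3z.png",cv2.resize(p[0:190,270:440,::-1],None,fx=3.1,fy=3.1,interpolation=cv2.INTER_CUBIC))
E
```

```text
top 14926 ((528.256591796875, 367.53778076171875), (130.21217346191406, 169.8619384765625), 2.9915974140167236) 0.05952453632580906
-0.055 [(-94, 0), (-92, -1), (-90, 0), (-88, -1), (-86, 57), (-84, 0), (-82, 0), (-80, 50), (-78, 24), (-76, 24), (-74, 49), (-72, 49), (-70, 0), (-68, 50), (-66, 59), (-64, 59), (-62, 60), (-60, 59), (-58, 60), (-56, 60)]
-0.045 [(-94, 0), (-92, 0), (-86, 58), (-84, 57), (-82, 54), (-80, 50), (-78, 50), (-76, 49), (-74, 50), (-72, 50), (-70, 49), (-68, 49), (-66, 59), (-64, 60), (-62, 59), (-60, 60), (-58, 60), (-56, 60)]
-0.03 [(-94, 0), (-92, -1), (-86, 58), (-84, 58), (-82, 54), (-80, 51), (-78, 30), (-76, 30), (-74, 30), (-72, 30), (-70, 30), (-68, 29), (-66, 59), (-64, 60), (-62, 59), (-60, 60), (-58, 59), (-56, 60)]
-0.015 [(-94, -1), (-92, -2), (-86, 58), (-84, 57), (-82, 54), (-80, 51), (-78, 30), (-76, 29), (-74, 30), (-72, 29), (-70, 29), (-68, 30), (-66, 59), (-64, 59), (-62, 60), (-60, 60), (-58, 59), (-56, 60)]
0 [(-94, -1), (-92, 0), (-86, 58), (-84, 57), (-82, 54), (-80, 51), (-78, 30), (-76, 30), (-74, 30), (-72, 29), (-70, 30), (-68, 29), (-66, 59), (-64, 59), (-62, 59), (-60, 60), (-58, 59), (-56, 59)]
0.015 [(-94, -1), (-92, -1), (-86, 58), (-84, 58), (-82, 55), (-80, 51), (-78, 31), (-76, 29), (-74, 30), (-72, 29), (-70, 29), (-68, 30), (-66, 59), (-64, 60), (-62, 60), (-60, 60), (-58, 59), (-56, 60)]
0.03 [(-94, -1), (-92, 0), (-86, 58), (-84, 58), (-82, 54), (-80, 51), (-78, 33), (-76, 30), (-74, 30), (-72, 30), (-70, 29), (-68, 30), (-66, 59), (-64, 59), (-62, 60), (-60, 60), (-58, 60), (-56, 60)]
0.045 [(-94, -1), (-92, 0), (-86, 58), (-84, 58), (-82, 55), (-80, 51), (-78, 49), (-76, 50), (-74, 50), (-72, 50), (-70, 50), (-68, 49), (-66, 59), (-64, 60), (-62, 60), (-60, 60), (-58, 60), (-56, 60)]
```

View pics/w3z.png

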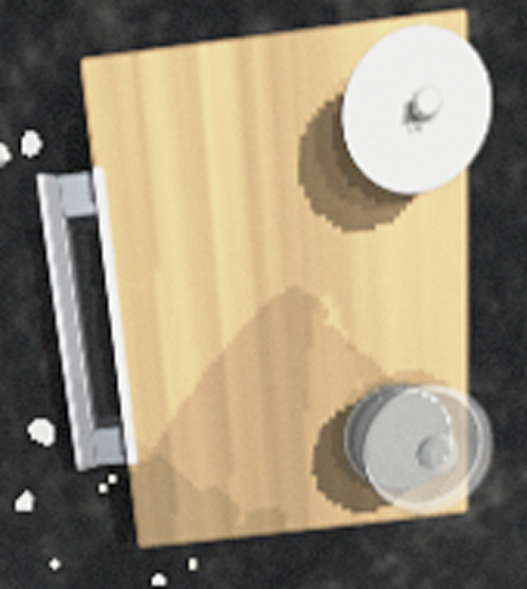

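```bash
python3 - <<'E'
from h import *
for n in("w2","w3"):
    p,d,K,E=load(n);hsv=cv2.cvtColor(p,cv2.COLOR_RGB2HSV)
    o=(cv2.inRange(hsv,(5,120,100),(18,255,255))>0);o[:180]=0;o[300:]=0
    P=pts(d,K,E,o);P=P[(P[:,2]>.1)&(P[:,2]<.16)];print(len(P),np.percentile(P[:,2],[10,50,90]))
    if len(P):
        t=P[P[:,2]>np.percentile(P[:,2],60)];print(t.mean(0),cv2.minEnclosingCircle((t[:,:2]*1000).astype(np.float32)))
    ye=(cv2.inRange(hsv,(20,110,60),(33,255,255))>0);ye[:240]=0;ye[:,:300]=0;ye[:,380:]=0
    P=pts(d,K,E,ye);P=P[(P[:,2]>.02)&(P[:,0]<.55)];P2=P[P[:,2]>.087]
    print("yel",len(P),P[:,2].max(),len(P2),P2.mean(0),cv2.minAreaRect((P2[:,:2]*1000).astype(np.float32)))
print(to((.5232,.0842,.19)))
E
```

```text
1194 [0.13110862 0.13325161 0.13429721]
[0.52877593 0.18684029 0.13403661] ((529.3649291992188, 187.10475158691406), 15.691036224365234)
yel 398 0.09333158366717764 184 [0.52332683 0.08525651 0.0912149 ] ((523.2119750976562, 84.06014251708984), (32.52172088623047, 6.782386302947998), 86.71586608886719)
329 [0.13010476 0.13302457 0.13405448]
[0.52081052 0.18606134 0.13387008] ((522.1182861328125, 186.65048217773438), 14.312226295471191)
yel 446 0.09284913797468675 134 [0.5230121  0.08578349 0.09105054] ((523.4351196289062, 84.35895538330078), (31.73122787475586, 8.228426933288574), 88.22622680664062)
(array([-0.1908,  0.0604,  0.0793]), array([0.4745, 0.2784, 0.2691]), np.float64(86.54))
```

```bash
python3 -m crank '[[[-0.048,0.015,0.01],[0,0,0],0.05],[[-0.048,0.015,0.01],[0,0,0],0.05],[[-0.048,0.015,0.01],[0,0,0],0.05],[[-0.0465,0.0155,0.01],[0,0,0],0.05],[[0,0,0],[0,0,-0.3],0.05],[[0,0,0],[0,0,0],0.05],[[0,0,0],[0,0,0],0.05]]'
python3 - <<'E'
from h import *
print(to((.5232,.0842,.074)))
E
```

```text
t: 7.22
eef_pos: [0.5232, 0.0873, 0.2304]
tool_rot: [-0.0, 0.725, 0.688, 0.0]
contact_force: [0.2, -0.5, -0.4]
gripper_width: 0.584
(array([-0.0032,  0.0002,  0.1564]), array([0.5232, 0.0873, 0.2304]), np.float64(87.01))
```

```bash
python3 -m crank '[[[-0.003,0,0.04],[0,0,0],0.05],[[0,0,0.04],[0,0,0],0.05],[[0,0,0.035],[0,0,0],0.05],[[0,0,0],[0,0,0],0.05],[[0,0,0],[0,0,0],0.05]]'
python3 - <<'E'
from h import *
from station import bot
c=bot.calibration("wrist");p,d=bot.read_camera("wrist")
cv2.imwrite("pics/w4.png",p[:,:,::-1]);np.savez("pics/w4.npz",p=p,d=d,K=[c[k] for k in("fx","fy","cx","cy")],E=c["extrinsics"])
print(to((.5232,.0842,.074)))
E
```

```text
t: 7.85
eef_pos: [0.5239, 0.0843, 0.1166]
tool_rot: [0.0, 0.725, 0.688, 0.001]
contact_force: [0.1, -0.1, -0.2]
gripper_width: 0.584
(array([-0.    , -0.0012,  0.043 ]), array([0.5243, 0.0842, 0.117 ]), np.float64(86.97))
```

View pics/w4.png

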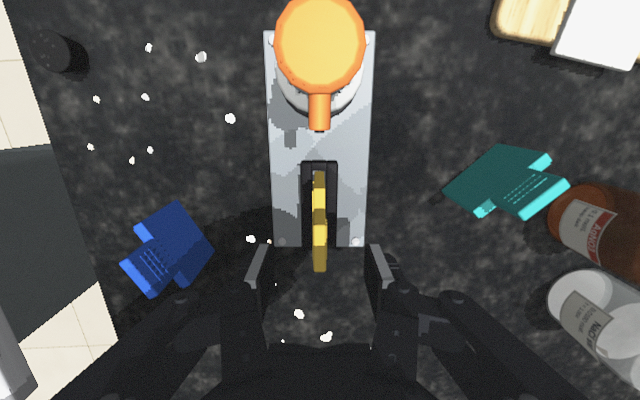

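The tab (x≈319) is centred between the fingers (258 and 380). I'll descend and close.

```bash
python3 -m crank '[[[0,-0.0005,0.02],[0,0,0],0.05],[[0,0,0.015],[0,0,0],0.05],[[0,0,0.009],[0,0,0],0.05],[[0,0,0],[0,0,0],0.05],[[0,0,0],[0,0,0],0.015],[[0,0,0],[0,0,0],0.015],[[0,0,0],[0,0,0],0.0],[[0,0,0],[0,0,0],0.0],[[0,0,0],[0,0,0],0.0],[[0,0,0],[0,0,0],0.0]]' 50
python3 -m crank '[[[0,0,0],[0,0,0],0],[[0,0,-0.005],[0,0,0],0],[[0,0,-0.01],[0,0,0],0],[[0,0,-0.02],[0,0,0],0],[[0,0,-0.04],[0,0,0],0],[[0,0,-0.04],[0,0,0],0],[[0,0,-0.035],[0,0,0],0],[[0,0,0],[0,0,0],0]]'
python3 - <<'E'
from h import *
from station import bot
for n,m in (("wrist","w5"),("side","s5")):
    c=bot.calibration(n);p,d=bot.read_camera(n)
    cv2.imwrite(f"pics/{m}.png",p[:,:,::-1]);np.savez(f"pics/{m}.npz",p=p,d=d,K=[c[k] for k in("fx","fy","cx","cy")],E=c["extrinsics"])
E
```

```text
t: 9.15
eef_pos: [0.523, 0.0833, 0.0717]
tool_rot: [0.0, 0.726, 0.688, 0.0]
contact_force: [-0.3, 0.1, 6.5]
gripper_width: 0.087
t: 10.15
eef_pos: [0.5244, 0.084, 0.2254]
tool_rot: [0.002, 0.726, 0.688, 0.003]
contact_force: [-0.7, -0.0, -0.9]
gripper_width: 0.085
```

View pics/w5.png

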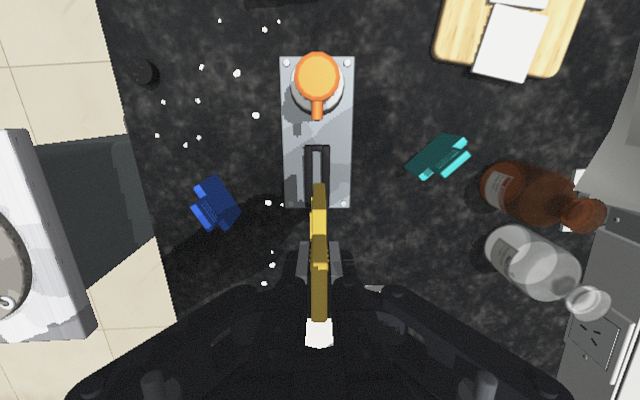

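View pics/s5.png

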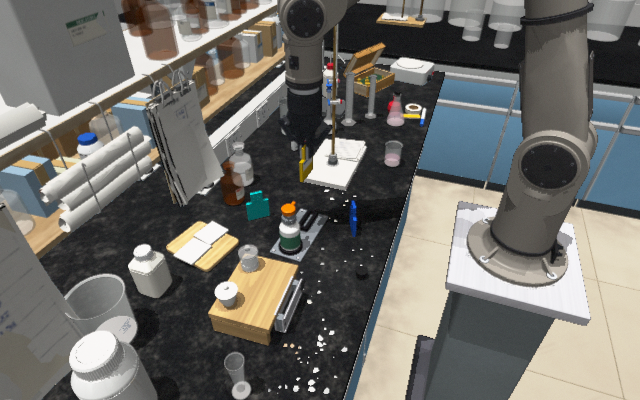

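```bash
python3 - <<'E'
from h import *
p,d,K,E=load("w5");hsv=cv2.cvtColor(p,cv2.COLOR_RGB2HSV)
o,M=tool();print(o["eef_pos"].round(4))
ye=(cv2.inRange(hsv,(18,110,40),(33,255,255))>0);ye[:170]=0;ye[330:]=0;ye[:,:300]=0;ye[:,340:]=0
P=pts(d,K,E,ye);T=(P-o["eef_pos"])@M
print(len(T),T.min(0),T.max(0))
for a in np.arange(-.04,.04,.004):
    s=T[abs(T[:,0]-a)<.002]
    if len(s):print(round(a,3),len(s),"y",s[:,1].min().round(4),s[:,1].max().round(4),"z",s[:,2].min().round(4),s[:,2].max().round(4))
print(to((.4574,.3638,.24)))
E
```

```text
[0.5226 0.0831 0.2221]
2284 [-0.08769058 -0.01031178 -0.02728363] [0.03160781 0.01271851 0.223381  ]
-0.036 1 y 0.0118 0.0118 z 0.2034 0.2034
-0.02 2 y 0.0104 0.0105 z 0.2027 0.2038
-0.016 13 y -0.0008 0.0105 z -0.0234 0.2038
-0.012 106 y -0.0022 0.0049 z -0.0244 -0.0218
-0.008 123 y -0.0021 0.0092 z -0.0266 0.2035
-0.004 122 y -0.0021 0.0052 z -0.0267 -0.0215
-0.0 122 y -0.0021 0.0051 z -0.0273 -0.0221
0.004 124 y -0.002 0.0051 z -0.0272 -0.0219
0.008 136 y -0.002 0.0051 z -0.0269 -0.0217
0.012 182 y -0.0032 0.0064 z -0.0263 0.0078
0.016 617 y -0.0031 0.0055 z -0.0249 0.0087
0.02 106 y -0.003 0.005 z 0.0049 0.0085
0.024 122 y -0.003 0.0055 z 0.0054 0.0348
0.028 130 y -0.003 0.0057 z 0.0055 0.0359
0.032 351 y -0.0024 0.0056 z 0.006 0.0596
(array([ 0.2768, -0.0802, -0.0181]), array([0.5226, 0.0831, 0.2221]), np.float64(86.91))
```

```bash
python3 -m crank '[[[0.02,-0.005,-0.018],[0,0,0],0],[[0.045,-0.013,0],[0,0,0],0],[[0.05,-0.015,0],[0,0,0],0],[[0.05,-0.015,0],[0,0,0],0],[[0.05,-0.015,0],[0,0,0],0],[[0.04,-0.012,0],[0,0,0],0],[[0.022,-0.005,0],[0,0,-3],0],[[0,0,0],[0,0,-3],0],[[0,0,0],[0,0,0],0],[[0,0,0],[0,0,0],0]]'
python3 - <<'E'
from h import *
print(to((.4564,.3638,.2)))
E
```

```text
t: 11.5
eef_pos: [0.4581, 0.3634, 0.2392]
tool_rot: [0.0, 0.689, 0.724, -0.0]
contact_force: [-0.3, 0.3, -0.8]
gripper_width: 0.086
(array([ 0.0005, -0.0016,  0.0392]), array([0.4581, 0.3634, 0.2392]), np.float64(92.84))
```

```bash
python3 -m crank '[[[0,-0.0015,0.03],[0,0,0],0],[[0,0,0.03],[0,0,0],0],[[0,0,0.03],[0,0,-0.2],0],[[0,0,0],[0,0,0],0],[[0,0,0],[0,0,0],0],[[0,0,0],[0,0,0],0]]'
python3 - <<'E'
from h import *
from station import bot
o,M=tool();print(o["eef_pos"])
for n,m in (("wrist","w6"),("side","s6")):
    c=bot.calibration(n);p,d=bot.read_camera(n)
    cv2.imwrite(f"pics/{m}.png",p[:,:,::-1]);np.savez(f"pics/{m}.npz",p=p,d=d,K=[c[k] for k in("fx","fy","cx","cy")],E=c["extrinsics"])
p,d,K,E=load("s6");cv2.imwrite("pics/s6z.png",cv2.resize(p[150:350,190:390,::-1],None,fx=3,fy=3,interpolation=cv2.INTER_CUBIC))
E
```

```text
t: 12.25
eef_pos: [0.4569, 0.3647, 0.1508]
tool_rot: [0.0, 0.688, 0.726, 0.001]
contact_force: [-0.1, 0.7, -0.4]
gripper_width: 0.085
[0.4569164  0.36470402 0.15084843]
```

View pics/w6.png

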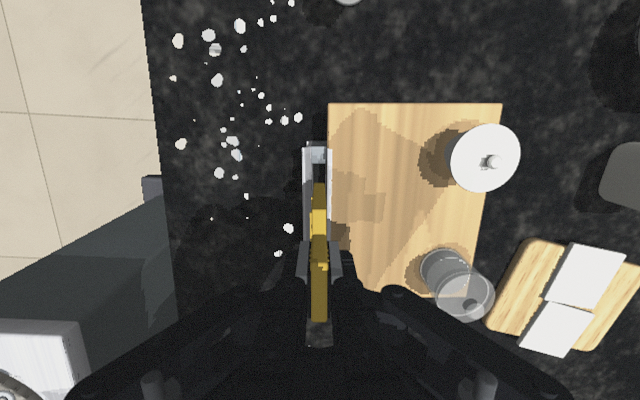

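View pics/s6z.png

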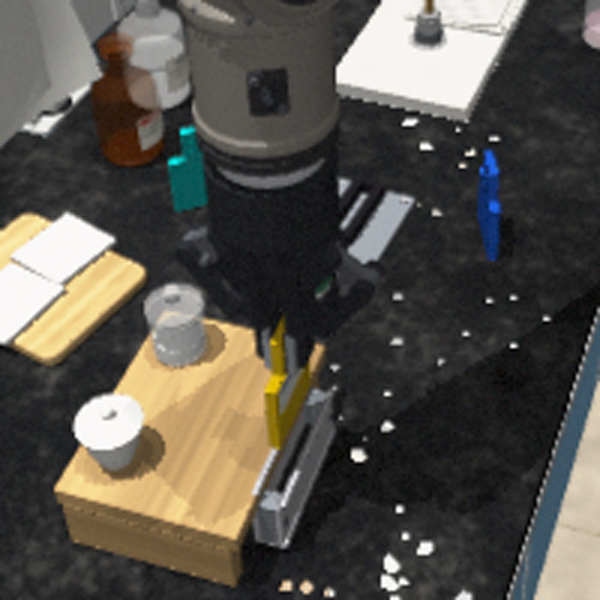

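```bash
python3 - <<'E'
from h import *
p,d,K,E=load("w6");hsv=cv2.cvtColor(p,cv2.COLOR_RGB2HSV)
c=np.array([.5283,.3675]);a=np.radians(3.0);X=np.array([np.cos(a),np.sin(a)]);Y=np.array([-X[1],X[0]])
def sh(P):return np.c_[(P[:,:2]-c)@X,(P[:,:2]-c)@Y,P[:,2]]
ye=(cv2.inRange(hsv,(18,110,40),(33,255,255))>0);ye[:178]=0;ye[325:]=0;ye[:,:305]=0;ye[:,:]&=(np.arange(640)<332)
L=sh(pts(d,K,E,ye));L=L[L[:,2]>.1]
for z0,z1 in((.14,.148),(.148,.17),(.17,.19)):
    s=L[(L[:,2]>z0)&(L[:,2]<z1)]
    if len(s): print(z0,len(s),"x",np.percentile(s[:,0],[1,50,99]).round(4),"y",s[:,1].min().round(4),s[:,1].max().round(4),"z",np.median(s[:,2]),"rect",cv2.minAreaRect((s[:,:2]*1000).astype(np.float32)))
roi=np.zeros(d.shape,bool);roi[95:240,290:360]=1
L=sh(pts(d,K,E,roi))
for yb in (.02,.03,.035,.044):
    s=L[abs(L[:,1]-yb)<.003]
    print(yb,[(round(1000*q,1),round(1000*np.median(s[abs(s[:,0]-q)<.0008][:,2]))) for q in np.arange(-.092,-.058,.0015) if (abs(s[:,0]-q)<.0008).sum()>0])
w=(cv2.inRange(hsv,(8,50,60),(24,190,255))>0)
q=pts(d,K,E,w);q=q[(abs(q[:,2]-.06)<.004)&(q[:,0]<.6)&(q[:,1]<.46)];print(cv2.minAreaRect(cv2.convexHull((q[:,:2]*1000).astype(np.float32))))
E
```

```text
0.14 454 x [-0.0763 -0.072  -0.0678] y 0.0124 0.031 z 0.14095422036106886 rect ((-71.66996002197266, 21.725753784179688), (18.652507781982422, 9.150063514709473), 89.65016174316406)
0.148 541 x [-0.076  -0.0715 -0.0671] y -0.0155 0.0177 z 0.1633349316788199 rect ((-72.37065887451172, 1.1073684692382812), (32.87578201293945, 9.541974067687988), 85.9642333984375)
0.17 862 x [-0.0752 -0.0715 -0.068 ] y -0.0146 0.0172 z 0.17074021128259603 rect ((-71.67559051513672, 1.2876739501953125), (7.487206935882568, 31.799680709838867), 0.3162026107311249)
0.02 [(np.float64(-92.0), 0), (np.float64(-90.5), 0), (np.float64(-89.0), 0), (np.float64(-84.5), 58), (np.float64(-83.0), 58), (np.float64(-81.5), 56), (np.float64(-80.0), 53), (np.float64(-78.5), 49), (np.float64(-77.0), 30), (np.float64(-75.5), 140), (np.float64(-74.0), 141), (np.float64(-72.5), 141), (np.float64(-71.0), 141), (np.float64(-69.5), 141), (np.float64(-68.0), 140), (np.float64(-66.5), 30), (np.float64(-65.0), 58), (np.float64(-63.5), 59), (np.float64(-62.0), 60), (np.float64(-60.5), 60), (np.float64(-59.0), 60)]
0.03 [(np.float64
[... 1029 characters left out ...]
at64(-59.0), 60)]
0.044 [(np.float64(-92.0), -1), (np.float64(-90.5), -1), (np.float64(-89.0), -1), (np.float64(-87.5), 0), (np.float64(-86.0), 28), (np.float64(-84.5), 58), (np.float64(-83.0), 58), (np.float64(-81.5), 55), (np.float64(-80.0), 54), (np.float64(-78.5), 51), (np.float64(-77.0), 49), (np.float64(-75.5), 49), (np.float64(-74.0), 50), (np.float64(-72.5), 49), (np.float64(-71.0), 50), (np.float64(-69.5), 50), (np.float64(-68.0), 50), (np.float64(-66.5), 49), (np.float64(-65.0), 59), (np.float64(-63.5), 60), (np.float64(-62.0), 60), (np.float64(-60.5), 59), (np.float64(-59.0), 59)]
((527.8733520507812, 367.6559143066406), (130.20602416992188, 169.51808166503906), 3.016366720199585)
```

Holder and bay are aligned: in the shelf frame the holder is at x −71.7 and the bay's middle at −71.5, with y +1.2 mm. Now I'll lower it.

```bash
python3 -m crank '[[[-0.001,0,0.015],[0,0,0],0],[[0,0,0.015],[0,0,0],0],[[0,0,0.005],[0,0,0],0],[[0,0,0],[0,0,0],0],[[0,0,0],[0,0,0],0]]' 80; python3 -m crank '[[[0,0,0.008],[0,0,0],0],[[0,0,0.006],[0,0,0],0],[[0,0,0],[0,0,0],0],[[0,0,0],[0,0,0],0]]'
python3 - <<'E'
from h import *
print(to((.4568,.3635,.088)))
E
```

```text
t: 12.98
eef_pos: [0.4563, 0.3634, 0.1145]
tool_rot: [-0.0, 0.688, 0.726, 0.0]
contact_force: [-0.3, 0.0, -0.2]
gripper_width: 0.081
t: 13.48
eef_pos: [0.4563, 0.3631, 0.1003]
tool_rot: [-0.0, 0.688, 0.726, -0.0]
contact_force: [-0.6, 0.4, -0.3]
gripper_width: 0.08
(array([0.0004, 0.0006, 0.0123]), array([0.4563, 0.3631, 0.1003]), np.float64(93.12))
```

No contact forces so far, so the holder is inside the bay. I'll press on in small steps.

```bash
python3 -m crank '[[[0,0,0.005],[0,0,0],0],[[0,0,0],[0,0,0],0]]'; python3 -m crank '[[[0,0,0.004],[0,0,0],0],[[0,0,0],[0,0,0],0]]'; python3 -m crank '[[[0,0,0.003],[0,0,0],0],[[0,0,0],[0,0,0],0]]'
```

```text
t: 13.72
eef_pos: [0.4565, 0.3634, 0.0955]
tool_rot: [0.0, 0.688, 0.726, 0.0]
contact_force: [-0.7, -0.4, 4.4]
gripper_width: 0.085
t: 13.98
eef_pos: [0.4565, 0.3635, 0.0916]
tool_rot: [0.0, 0.688, 0.726, 0.001]
contact_force: [-0.0, 0.3, 6.1]
gripper_width: 0.08
t: 14.22
eef_pos: [0.4566, 0.3635, 0.0888]
tool_rot: [0.0, 0.688, 0.726, 0.001]
contact_force: [-1.3, -0.2, 7.0]
gripper_width: 0.079
```

```bash
python3 -m crank '[[[0,0,0.0015],[0,0,0],0],[[0,0,0],[0,0,0],0]]'; python3 -m crank '[[[0,0,0.001],[0,0,0],0],[[0,0,0],[0,0,0],0]]'
```

```text
t: 14.48
eef_pos: [0.4566, 0.3635, 0.0878]
tool_rot: [0.0, 0.688, 0.726, 0.001]
contact_force: [-0.9, -1.9, 9.7]
gripper_width: 0.082
t: 14.72
eef_pos: [0.4567, 0.3636, 0.0877]
tool_rot: [0.001, 0.688, 0.726, 0.001]
contact_force: [-2.6, -2.8, 19.6]
gripper_width: 0.081
```

The hard stop is reached: force jumped to about 20 N with no further travel. Now to hold and verify.

```bash
python3 -m crank '[[[0,0,0],[0,0,0],0],[[0,0,0],[0,0,0],0],[[0,0,0],[0,0,0],0],[[0,0,0],[0,0,0],0]]'
python3 - <<'E'
from h import *
from station import bot
for n,m in (("wrist","w7"),("side","s7")):
    c=bot.calibration(n);p,d=bot.read_camera(n)
    cv2.imwrite(f"pics/{m}.png",p[:,:,::-1]);np.savez(f"pics/{m}.npz",p=p,d=d,K=[c[k] for k in("fx","fy","cx","cy")],E=c["extrinsics"])
p,d,K,E=load("s7");cv2.imwrite("pics/s7z.png",cv2.resize(p[150:350,190:390,::-1],None,fx=3,fy=3,interpolation=cv2.INTER_CUBIC))
p,d,K,E=load("w7");hsv=cv2.cvtColor(p,cv2.COLOR_RGB2HSV)
c=np.array([.5281,.3675]);a=np.radians(3.0);X=np.array([np.cos(a),np.sin(a)]);Y=np.array([-X[1],X[0]])
ye=(cv2.inRange(hsv,(18,110,40),(33,255,255))>0);ye[:178]=0;ye[325:]=0;ye[:,:305]=0;ye[:,:]&=(np.arange(640)<332)
P=pts(d,K,E,ye);L=np.c_[(P[:,:2]-c)@X,(P[:,:2]-c)@Y,P[:,2]];L=L[L[:,2]>.04]
for z0,z1 in((.073,.085),(.1,.13)):
    s=L[(L[:,2]>z0)&(L[:,2]<z1)];print(len(s),np.percentile(s,[2,50,98],axis=0).round(4).tolist())
E
```

```text
t: 15.22
eef_pos: [0.4567, 0.3636, 0.0877]
tool_rot: [0.001, 0.688, 0.726, 0.001]
contact_force: [-3.4, -3.1, 18.9]
gripper_width: 0.081
538 [[-0.0763, 0.0144, 0.0745], [-0.072, 0.0215, 0.0776], [-0.0683, 0.0299, 0.0841]]
1106 [[-0.0753, -0.0145, 0.1013], [-0.0716, 0.0037, 0.1074], [-0.0681, 0.016, 0.1086]]
```

View pics/w7.png

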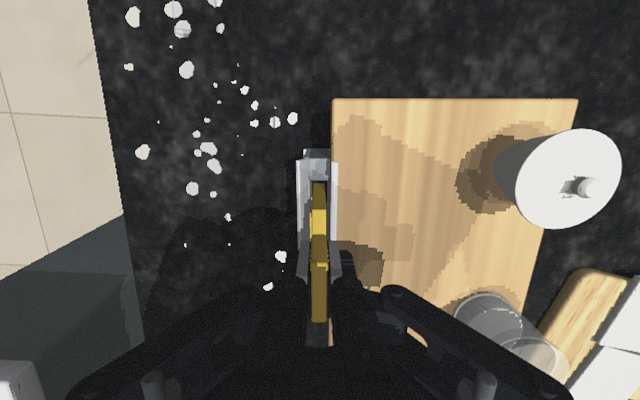

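View pics/s7z.png

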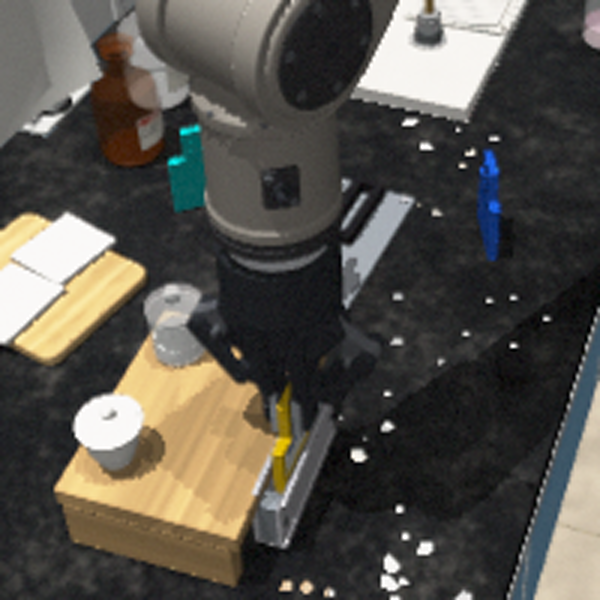

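The top edge is at 108 mm (108 expected fully home), x is −71.6 mm and y about +1. Contact is steady at 19 N, and the loose objects are untouched.

```bash
python3 -c "
from station import bot
print(bot.hand_in()); o=bot.get_obs(); print(o['t'],o['contact_force'],o['eef_pos'])"
```

```text
the job is handed in; nothing more can be done
None
the job is handed in; nothing more can be done
```

I pressed the orange cap to its hard stop and let it spring back while the holder stood untouched in its slot. Then I gripped the holder by its tab, lifted it out and pushed it, card to the front, fully home in the bay. I handed the job in at about 15 s with the holder still gripped at 80 N; the hand-in gives no verdict, so the result is unconfirmed.

- **Cap:** the force rose from about 3 N to 25 N at the stop over roughly 10 mm of travel. The cap's top measured about 134 mm both before and after, not the stated 140 mm. Equal heights suggest it came fully back up, but I didn't resolve the 6 mm difference.
- **Holder:** its top edge was at 108 mm, as expected with the strip fully down. Its centre was at x ≈ −71.6 mm and y ≈ +1 mm in the shelf frame, with the tool within about 0.2° of vertical. The force held steady at about 19 N without further travel.
- **Other objects:** the crucible and weighing bottle looked unmoved in the last pictures. The beaker and stopper were not checked again at the end, but the arm did not go near them with the holder.

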